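# Clip the spare eyelet cup onto the heel tote's rim

### The job

Pick up the empty clip-on cup and hang it on the outside of the tote's near wall, on a free stretch of the same rim as the full cup: hook over the rim, spring tongue inside. Press it down until it sits fully home on the rim like its neighbour, but gently, without ramming it, and let go. Leave the tote, the full cup and everything else on the bench where they are.

Things in the scene. Friction and masses are not known exactly. Their poses are not given: they have to be found in the camera images.
- cup_grip (a point): Centre of the empty clip-on cup's grip tab (black, ribbed): 12 mm thick (x), 40 wide (y), 38 tall; pinch it across its thickness. 98 mm above the cup's underside, 23 above the underside of the hook's bridge, 19 below the tab's top. x points to the cup's back (hook side), y along the tab, z up. It lies 27 mm behind the cup's middle, 2 mm behind the plane of its flat back.
- cup: Empty clip-on cup, standing on the bench: square, sheet steel, 50 (x) x 56 (y) x 55 mm high, 0.12 to 0.19 kg, with a 44 mm wide strap rising flush with its flat back to the hook's bridge. Origin: centre of its underside; x to its back, z up. Back face at x = 25 mm, from the underside up to the bridge at 75 mm. Once let go part-way, the clip's friction holds it: it does not drop home.
- cup_seat (a point): Under the hook's bridge, 23 mm below cup_grip, same axes; on the rim when home. The wall goes between cup back and a sprung tongue, 36 mm wide: gap 6 mm at the bridge, 2 mm at 30 mm below, under 6 mm at the toe, 47 mm below. So bring the back down touching the wall's outside (at most 1.5 mm off) or the toe lands on the rim. Entry takes 4 to 15 N, sliding on 4 to 14 N.
- tote: Loose open sheet-metal tote, 200 (x) x 340 (y) x 120 mm high, 3.3 kg in all, walls 4 mm, black rubber heels in it (up to 60 mm deep). Origin: centre of its underside. Its -x side, roughly facing the robot, is a drop-front panel hinged along its bottom edge; its latches have play: its top edge may stand up to 5 mm in or out of square, and shifts within that when pushed there with over 4 N.
- tote_rim (a point): Middle of the tote's near rim (top edge of the drop-front panel), mid-thickness, 120 mm above the bench, where it would be were the panel exactly square: the real rim stands up to 5 mm to +x or -x of this, so feel for it. y runs along the rim (170 mm either way), x square to it into the tote. The wall's outer face is 2 mm to -x of its mid-thickness. The hung cup has this yaw.
- full_cup (a joint): Place of the full cup on the near rim: metres along y of tote_rim from the rim's middle, -0.10 to 0.10. It is the same kind of cup, 56 mm wide, holding brass eyelets; it slides along the rim if pushed with over 10 N. The empty cup fits on one side of it at least (the side with more wall).
- plain_cup: Bystander: square steel cup of the same size, without hook or tab (origin: centre of its underside).
- polish_tin: Bystander: flat round dark tin, 84 mm across, 32 mm high (origin: centre of its underside).
- boot: Bystander: brown leather boot with cream sole, 290 mm long, 190 mm high (origin: centre of its sole).
- spray_can: Bystander: white spray can, 66 mm across, 186 mm high (origin: centre of its underside).
- shoe_brush: Bystander: wooden shoe brush, 165 x 60 x 50 mm (origin: centre of its underside).
- hammer: Bystander: hammer lying on the bench, 260 mm long (origin: below its middle).
Things that resemble listed ones, but are neither listed nor needed, are in the scene too. Leave any green look-alike of the cup alone.

How it is judged:
On the way:
1. the cup is lifted clear of the bench (height (world z) of cup above 0.05 m), for 0.1 s.
At the end, for the whole second after the job is handed in: the clip-on cup hangs on the tote's near wall, cup outside, tongue inside and pinching the wall (over 8 N), bridge on the rim within 1.5 mm, its whole width on the wall, straight within 0.1 rad; tote flat; cup and tote at rest (z of cup_seat in the frame of tote_rim between -0.003 and 0.0015 m and x of cup_seat in the frame of tote_rim between -0.009 and 0.009 m and y of cup_seat in the frame of tote_rim between -0.142 and 0.142 m and x of cup in the frame of tote_rim between -0.045 and -0.012 m and angle between cup's own z axis and vertical below 0.1 rad and angle between the x axis of cup and the x axis of tote, either way round below 0.1 rad and angle between tote's own z axis and vertical below 0.03 rad and contact force between cup and tote above 8 N and linear speed of each of cup, tote below 0.02 m/s); the robot touches nothing.
It fails at once if the cup is rammed: cup and tote press on each other with over 55 N, counting both cheeks of the clip (its own pinch is about 17 N of this, so over 30 N of push is left) (contact force between cup and tote above 55 N).
It fails at once if the tote is shoved by over 12 mm (distance of tote from where it was at the start of the episode above 0.012 m).
It fails at once if the full cup is knocked along the rim (faster than 30 mm/s) (velocity of joint full_cup above 0.03 m/s or velocity of joint full_cup below -0.03 m/s).
It fails at once if the clip-on cup is tipped over (angle between cup's own z axis and vertical above 0.6 rad).
It fails at once if a bystander is moved by over 20 mm (distance of any of plain_cup, polish_tin, boot, spray_can, shoe_brush, hammer from where it was at the start of the episode above 0.02 m).
It also fails if it takes over 56 s, if anything falls off the work surface, if the arm or the gripper's body presses on something with over 40 N, if the wrist force passes 120 N, or if a joint passes its speed limit or range.

### The arm

A 6-joint arm with a two-finger parallel gripper is mounted at the origin on the work surface. World frame = base frame: x ahead of the robot, y to its left, z up, the work surface at z = 0. Lengths are in m, angles in rad, forces in N, time in s.
With the tool pointing down it reaches from about 0.4 to 0.825 m from the base axis. Payload 7 kg.
Tool frame: the origin (TCP) lies midway between the tips of the shut fingers; the grasp point (between the pads) lies 19 mm behind it; z points along the fingers, y is the direction in which the jaws open and shut (so a half turn about z gives the same grasp; the last joint's range is limited). The gripper opens to 88 mm and grips with 3 to 60 N. Pads are 19 mm wide; open, the fingers measure 130 mm over their backs; the gripper's body (78 mm by 193 mm) begins 47 mm behind the grasp point.
Start: joints at [1.599, 0.359, 0.012, 0, -1.224, -0.288], TCP at [0.173, 0.652, 0.227] pointing down, gripper open.
Joint ranges: [-3.07, 3.07], [-1.43, 2.12], [-1.02, 1.25], [-3.03, 1.67], [-3.05, -0], [-3.03, 3.03]. Speed limits (rad/s): [2.39, 2.39, 3.01, 3.14, 3.14, 3.14].

### API

Orientations are given as a unit quaternion [w, x, y, z].
In Python, from cell import manip gives the robot as it stands.
- The arm moves only by the tool play_rows, never from a script. Its argument "increments" is a list of rows, each a list of 7 numbers: the finger opening in mm, from 0 to 87.6, then the shift along the world's x, y, z in mm, then the turn, a rotation vector about the world's x, y, z in degrees. A call has 1 to 8 rows; each row is the pose to reach, as a shift and turn from the pose commanded when the call began; what a row does not reach only later rows make up. A row lasts 1/12 s, in which the tool goes at most 41.7 mm and 7.16 degrees, less where a joint would pass 70% of its speed; a pose out of reach is approached as far as the arm can. A call with a gripper value outside its range is refused whole. The fingers move at their own pace and stop on an object; "grip_force" is the grip in N (left out, the last holds). Time passes only in rows, so rows that repeat a pose let the fingers close. It gives the time, the measured TCP pose, the force and the opening at its end, in the units of the state.
- manip.sense(): the state, without advancing time (a new reading comes with each control period).
- manip.get_image(name): name is "scene" or "top" or "wrist"; returns the picture (420x560x3 uint8, red, green, blue); there is no depth.
- manip.camera_model(name): a dict with "fov_y" (degrees; the focal length in pixels is half the picture's height over the tangent of half this angle, whatever the lens; pixels are square), "cx", "cy" (the principal point, pixels), "pose" (4x4, takes a point from camera to world coordinates). Camera axes: x right, y down, z forward; pixel columns grow to the right and rows downward; lengths in m; the calibration is good to about 2 mm. A picture is of the moment at which its call begins: read the wrist's pose just before it. camera_model takes no time and is no camera call; for the wrist camera it gives the pose at the moment of the call.
- manip.hand_in(): hands the job in, once; it reports no verdict.
The state is a dict: "time_s": time; "qpos": joint angles; "dq": joint speeds; "effort": joint torques, N m; "tcp_pos": TCP position; "orientation": TCP orientation; "ft_force": force on the tool from outside, world axes, zero at the start; "moment": the same for the moment, N m; "finger_gap": finger opening in m.
Only numpy, scipy, OpenCV 4.12 (cv2) and the standard library are available. Lean on these libraries where they do the work, as an engineer would, in place of code of your own. Each camera call takes 0.05 s, during which the arm holds its last target.

## Working session

There is one attempt and no reset: what is moved stays moved. The work goes in short steps, Python scripts to look and compute and a tool call to move; the robot and the scene stay as the last step left them, time stands still between calls to the robot, and variables do not carry over. Pictures are saved under pics/ and viewed, and the job is handed in when it is done.

Besides the shell and the picture viewer there is one more tool, called after ">>>" in YAML: its name, and indented under it one key for each argument. play_rows: Moves the arm, as the interface text tells. Its arguments: {"type":"object","properties":{"increments":{"type":"array"},"grip_force":{"type":"number"}},"required":["increments"]}

```bash
mkdir -p pics; ls; python3 - <<'E'
from cell import manip
import cv2,json,numpy as np
s=manip.sense();print(s)
for n in ["scene","top","wrist"]:
    m=manip.camera_model(n);print(n,{k:(np.round(v,4).tolist() if k=="pose" else v) for k,v in m.items()})
    cv2.imwrite(f"pics/{n}0.png",manip.get_image(n)[:,:,::-1])
E
```

```text
pics
{'time_s': 0.0, 'qpos': array([ 1.59910283e+00,  3.59350293e-01,  1.10374030e-02, -3.64351455e-04,
       -1.22410138e+00, -2.88118501e-01]), 'dq': array([ 0.00100715,  0.0002017 , -0.00204707, -0.00056883,  0.00034272,
        0.00078989]), 'effort': array([-2.41434309e-04, -5.82713091e+01,  2.93050611e+01,  6.99747384e+00,
        6.82278143e-03, -1.51419463e-04]), 'tcp_pos': array([0.17329064, 0.65185333, 0.22563446]), 'orientation': array([ 8.25853396e-04,  9.91565697e-01, -1.29602408e-01, -4.16910829e-05]), 'ft_force': array([ 0.67694027, -0.62339446,  0.36854551]), 'moment': array([ 0.03680372,  0.03607166, -0.01659085]), 'finger_gap': 0.08764330139159274}
scene {'fov_y': 45.948942568872816, 'cx': 279.1409606718829, 'cy': 209.30720817609546, 'pose': [[0.4865, 0.4648, -0.7398, 1.7395], [0.8736, -0.2489, 0.4181, -0.7675], [0.0102, -0.8497, -0.5271, 0.9927], [0.0, 0.0, 0.0, 1.0]]}
top {'fov_y': 52.092803657651004, 'cx': 276.93884138289854, 'cy': 206.49237043358906, 'pose': [[0.0108, -0.9971, 0.0751, 0.3998], [-0.9999, -0.0106, 0.0042, -0.0417], [-0.0033, -0.0751, -0.9972, 1.4279], [0.0, 0.0, 0.0, 1.0]]}
wrist {'fov_y': 70.24117715444387, 'cx': 279.5523269637321, 'cy': 205.49744964201804, 'pose': [[-0.2556, -0.92, -0.2973, 0.2543], [-0.9668, 0.2437, 0.0769, 0.6301], [0.0017, 0.3071, -0.9517, 0.3843], [0.0, 0.0, 0.0, 1.0]]}
```

View pics/scene0.png

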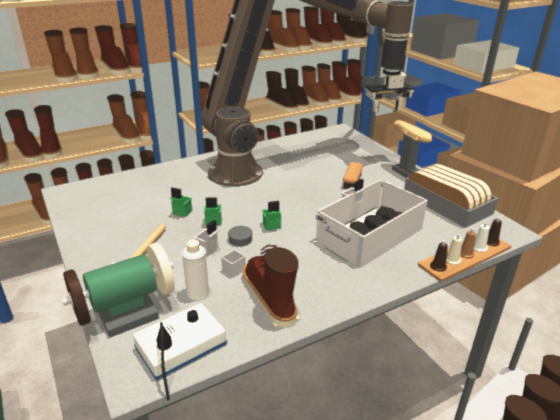

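View pics/top0.png

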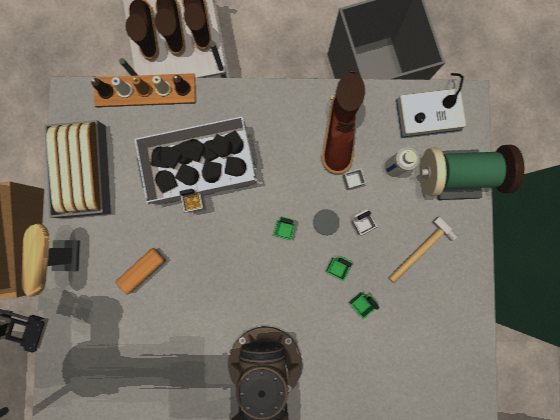

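View pics/wrist0.png

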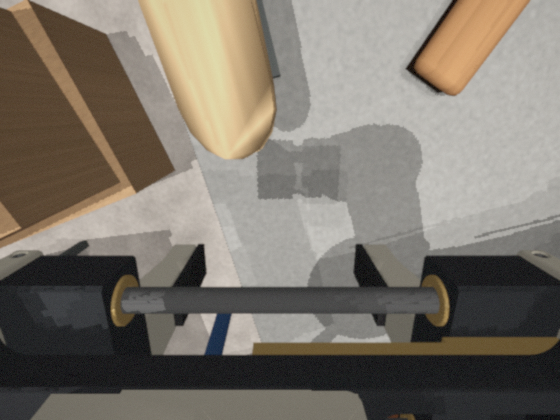

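The scene view shows the arm upper right, and the grey tote with the full cup on its near wall. In the top view, up is +x and right is -y. The tote is at about (196,160) and the full cup at about (192,201). The empty steel cup with the black tab is at about (364,222), the plain cup at (354,180), the tin at (326,222) and the green decoys nearby. I'll zoom in on the top view.

```bash
python3 - <<'E'
import cv2,numpy as np
a=cv2.imread("pics/top0.png")
c1=cv2.resize(a[195:250,300:400],None,fx=7,fy=7,interpolation=cv2.INTER_CUBIC)
cv2.imwrite("pics/z1.png",c1)
c2=cv2.resize(a[110:215,125:265],None,fx=5.5,fy=5.5,interpolation=cv2.INTER_CUBIC)
cv2.imwrite("pics/z2.png",c2)
b=cv2.imread("pics/scene0.png")
c3=cv2.resize(b[180:290,160:270],None,fx=5,fy=5,interpolation=cv2.INTER_CUBIC)
cv2.imwrite("pics/z3.png",c3)
E
```

```text
(no output)
```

View pics/z1.png

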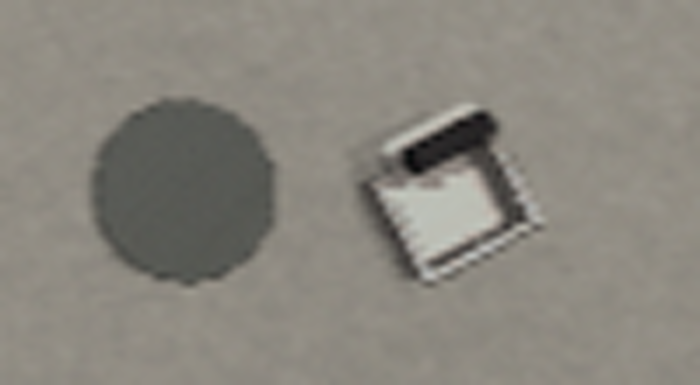

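View pics/z2.png

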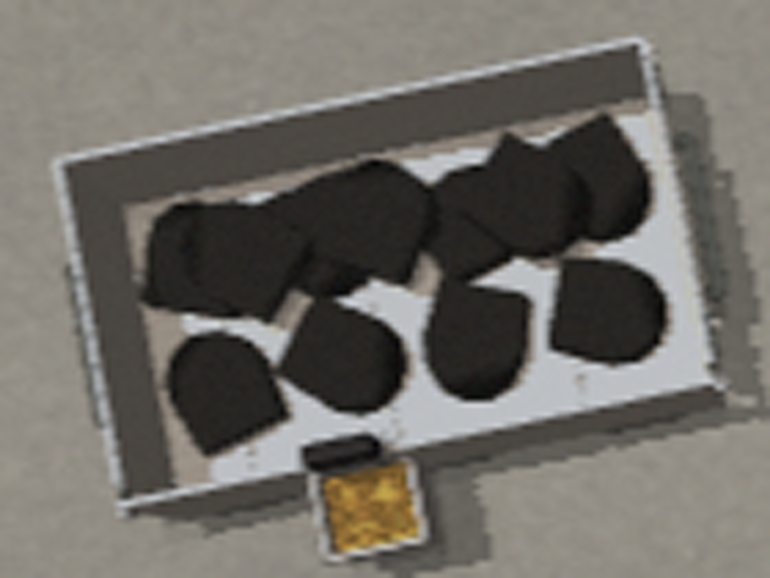

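View pics/z3.png

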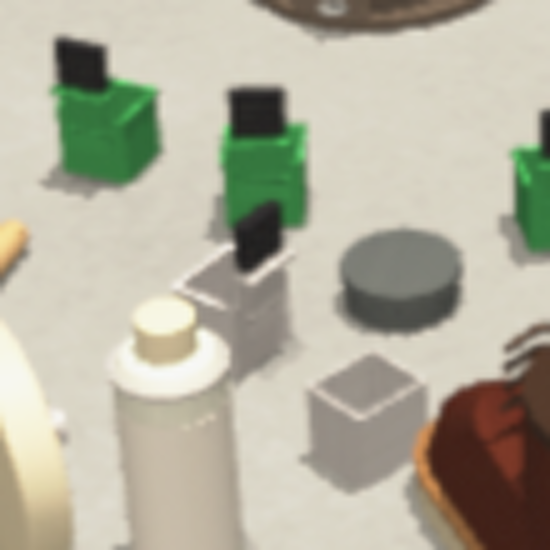

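The zooms give these pixels, in top-image coordinates:
- **Empty cup:** black tab from (358.9,217.9) to (369.7,212.9), with its open cup body at lower right.
- **Near rim corners:** about (147,202) and (256,180.5).
- **Full cup:** tab at (187,192).

Now I'll cast rays.

```bash
cat > h.py <<'E'
from cell import manip
import cv2,numpy as np
def ray(m,u,v):
    f=210/np.tan(np.radians(m["fov_y"]/2));P=np.array(m["pose"])
    d=P[:3,:3]@np.array([(u-m["cx"])/f,(v-m["cy"])/f,1.]);return P[:3,3],d
def onz(m,u,v,z):
    o,d=ray(m,u,v);return (o+d*(z-o[2])/d[2])[:3]
def proj(m,p):
    f=210/np.tan(np.radians(m["fov_y"]/2));P=np.array(m["pose"]);c=P[:3,:3].T@(np.array(p)-P[:3,3])
    return np.array([f*c[0]/c[2]+m["cx"],f*c[1]/c[2]+m["cy"]])
E
python3 - <<'E'
from h import *
m=manip.camera_model("top")
g=lambda n,u,v,z:print(n,onz(m,u,v,z).round(4))
g("tabL",358.9,217.9,.117);g("tabR",369.7,212.9,.117)
g("tab",364.3,215.3,.117)
for n,u,v in [("nl",147.2,202.4),("nr",255.9,180.5),("fr",241.9,117.6),("fl",135.9,139.5)]: g(n,u,v,.12)
g("ftab",187.2,192.4,.162)
E
```

```text
tabL [ 0.4663 -0.2867  0.117 ]
tabR [ 0.4819 -0.3198  0.117 ]
tab [ 0.4744 -0.3032  0.117 ]
nl [0.5066 0.3606 0.12  ]
nr [0.5775 0.0291 0.12  ]
fr [0.7736 0.0754 0.12  ]
fl [0.7014 0.4021 0.12  ]
ftab [0.5342 0.23   0.162 ]
```

The cup is at about (0.474,-0.303) with yaw 25°, the tote's yaw is about 12°, and the full cup sits at about +0.036 along the rim. The -y side is the free one. I'll swing up and round, away from the stand, towards a wrist view of the tote.

>>> play_rows:
  increments:
    - [87,5,-35,18,0,0,-7]
    - [87,10,-70,36,0,0,-14]
    - [87,15,-105,54,0,0,-21]
    - [87,20,-140,72,0,0,-28]
    - [87,30,-175,85,0,0,-35]
    - [87,42,-210,90,0,0,-42]
    - [87,56,-246,90,0,0,-49]
    - [87,72,-282,90,0,0,-56]
  grip_force: 30

```text
time_s: 0.82
tcp_pos: [0.2454, 0.3686, 0.317]
orientation: [-0.001, 0.813, -0.582, -0.0]
ft_force: [0.5, -0.3, 0.5]
finger_gap: 0.0868
```

>>> play_rows:
  increments:
    - [87,30,-27,0,0,0,-7]
    - [87,60,-54,0,0,0,-7]
    - [87,90,-81,0,0,0,-7]
    - [87,120,-108,0,0,0,-7]
    - [87,150,-135,0,0,0,-7]
    - [87,180,-165,0,0,0,-7]
    - [87,210,-200,0,0,0,-7]
    - [87,240,-230,0,0,0,-7]

```text
time_s: 1.48
tcp_pos: [0.482, 0.1425, 0.3167]
orientation: [-0.0, 0.778, -0.628, -0.0]
ft_force: [0.3, 1.5, 0.4]
finger_gap: 0.0868
```

>>> play_rows:
  increments:
    - [87,25,-30,-5,0,0,0]
    - [87,40,-60,-5,0,0,0]
    - [87,40,-60,-5,0,0,0]
    - [87,40,-60,-5,0,0,0]

```text
time_s: 1.82
tcp_pos: [0.5216, 0.0828, 0.3108]
orientation: [0.001, 0.777, -0.63, -0.0]
ft_force: [0.3, 0.4, 0.5]
finger_gap: 0.0868
```

```bash
python3 - <<'E'
from h import *
import pickle
m=manip.camera_model("wrist");i=manip.get_image("wrist")[:,:,::-1]
cv2.imwrite("pics/w1.png",i);pickle.dump(m,open("w1.pkl","wb"))
print(np.round(m["pose"],3))
E
```

```text
[[-0.978 -0.197 -0.065  0.539]
 [-0.208  0.931  0.3    0.   ]
 [ 0.002  0.307 -0.952  0.469]
 [ 0.     0.     0.     1.   ]]
```

View pics/w1.png

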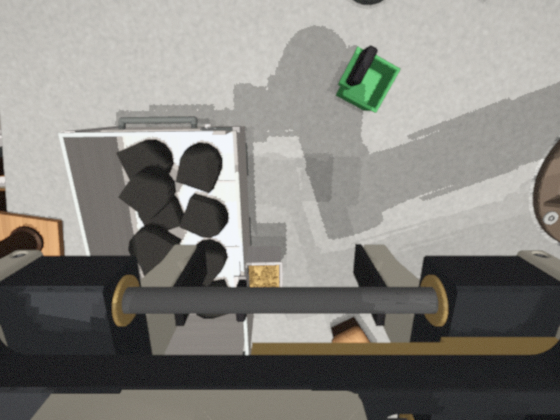

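The wrist view shows the tote's near rim as a near-vertical line at u≈243, from v≈127 to 350. The full cup's yellow eyelets are at (265,276) and the green decoy is at (367,80). I'll zoom in on the rim.

```bash
python3 - <<'E'
import cv2
a=cv2.imread("pics/w1.png")
cv2.imwrite("pics/z4.png",cv2.resize(a[118:208,200:290],None,fx=6.6,fy=6.6,interpolation=cv2.INTER_CUBIC))
cv2.imwrite("pics/z5.png",cv2.resize(a[205:295,200:290],None,fx=6.6,fy=6.6,interpolation=cv2.INTER_CUBIC))
E
```

```text
(no output)
```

View pics/z4.png

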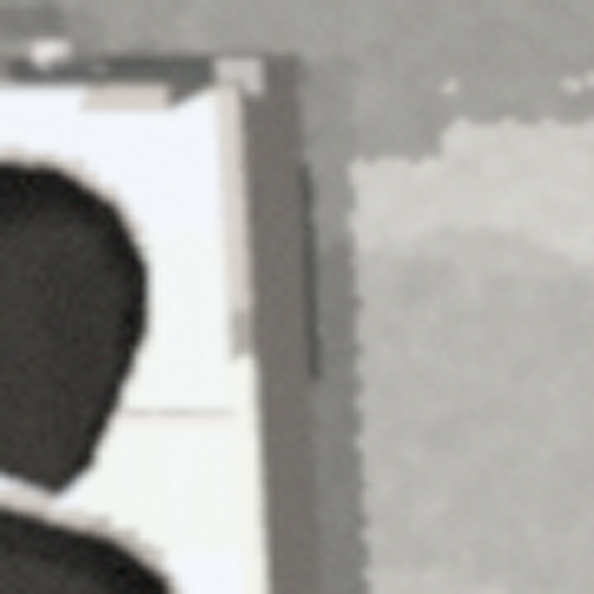

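View pics/z5.png

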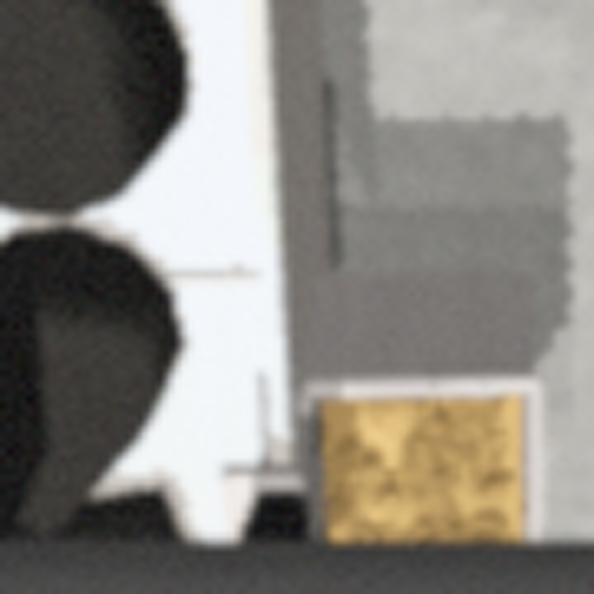

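```bash
python3 - <<'E'
from h import *
import pickle
m=pickle.load(open("w1.pkl","rb"))
P=[onz(m,u,v,.12) for u,v in [(237.4,140.7),(240.8,206),(243.9,259.5)]]
for p in P: print(p.round(4))
d=P[2]-P[0];print("yaw",np.degrees(np.arctan2(-d[0],d[1])))
print("corner",onz(m,239,127,.12).round(4))
for u,v in [(246.2,263),(281.8,262.3)]: print("fc",onz(m,u,v,.10).round(4))
t=manip.camera_model("top")
for u,v in [(147.2,202.4),(255.9,180.5)]:
  print(onz(t,u,v,.12).round(4))
E
```

```text
[0.5788 0.0439 0.12  ]
[0.5617 0.1209 0.12  ]
[0.5454 0.1925 0.12  ]
yaw 12.692660740952427
corner [0.5796 0.0285 0.12  ]
fc [0.5417 0.2082 0.1   ]
fc [0.4936 0.1969 0.1   ]
[0.5066 0.3606 0.12  ]
[0.5775 0.0291 0.12  ]
```

The actual rim's outer face is at 0.574 along the tote's x, with yaw 12.5°. The free stretch runs from t=-0.097 to 0.086, and I'll aim for t≈0. Next I'll look at the cup close up.

>>> play_rows:
  increments:
    - [87,-10,-39,-4,0,0,2]
    - [87,-20,-78,-8,0,0,4]
    - [87,-30,-117,-12,0,0,6]
    - [87,-40,-156,-16,0,0,8]
    - [87,-50,-195,-20,0,0,10]
    - [87,-60,-234,-24,0,0,12]
    - [87,-70,-273,-28,0,0,13]
    - [87,-80,-312,-30,0,0,13]

```text
time_s: 2.53
tcp_pos: [0.4405, -0.2276, 0.2817]
orientation: [-0.0, 0.845, -0.535, 0.0]
ft_force: [1.0, 0.5, -0.2]
finger_gap: 0.087
```

>>> play_rows:
  increments:
    - [87,0,0,-30,0,0,0]
    - [87,0,0,-50,0,0,0]
    - [87,0,0,-50,0,0,0]
    - [87,0,0,-50,0,0,0]

```text
time_s: 2.87
tcp_pos: [0.441, -0.2266, 0.2316]
orientation: [0.0, 0.844, -0.536, -0.001]
ft_force: [0.6, 0.3, 0.8]
finger_gap: 0.0875
```

```bash
python3 - <<'E'
from h import *
import pickle
m=manip.camera_model("wrist");i=manip.get_image("wrist")[:,:,::-1]
cv2.imwrite("pics/w2.png",i);pickle.dump(m,open("w2.pkl","wb"))
print(proj(m,[.474,-.303,.117]),proj(m,[.474,-.303,.098]))
E
```

```text
[282.13418549 110.4394233 ] [281.9374535  110.34367755]
```

View pics/w2.png

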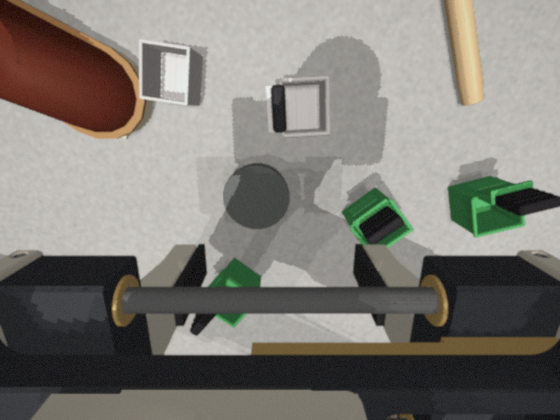

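The cup's tab is at about (278,108), almost vertical in the picture, and the cup body is to its right. The tin is at (256,196) and the plain cup at (167,72). I'll measure the tab with a mask.

```bash
python3 - <<'E'
from h import *
import pickle
m=pickle.load(open("w2.pkl","rb"));a=cv2.imread("pics/w2.png")
g=a.max(2);mk=np.zeros_like(g);mk[75:145,262:300]=(g[75:145,262:300]<60)*255
n,l,st,c=cv2.connectedComponentsWithStats(mk)
k=1+np.argmax(st[1:,4]);ys,xs=np.where(l==k)
r=cv2.minAreaRect(np.stack([xs,ys],1).astype(np.float32));print(st[k],r)
b=cv2.boxPoints(r)
for p in b: print(p,onz(m,*p,.117).round(4))
q=[onz(m,*p,.117) for p in b];
print(np.mean(q,0).round(4))
# cup rim edges
z=a[65:150,255:340];cv2.imwrite("pics/z6.png",cv2.resize(z,None,fx=7,fy=7,interpolation=cv2.INTER_CUBIC))
E
```

```text
[272  86  14  46 455] ((278.2711486816406, 108.4649429321289), (45.27143478393555, 12.21466064453125), 87.39744567871094)
[271.14227  86.1299 ] [ 0.4909 -0.3168  0.117 ]
[283.34436  85.57526] [ 0.4817 -0.3216  0.117 ]
[285.40002 130.79999] [ 0.464  -0.2887  0.117 ]
[273.19794 131.35463] [ 0.4736 -0.2836  0.117 ]
[ 0.4775 -0.3027  0.117 ]
```

View pics/z6.png

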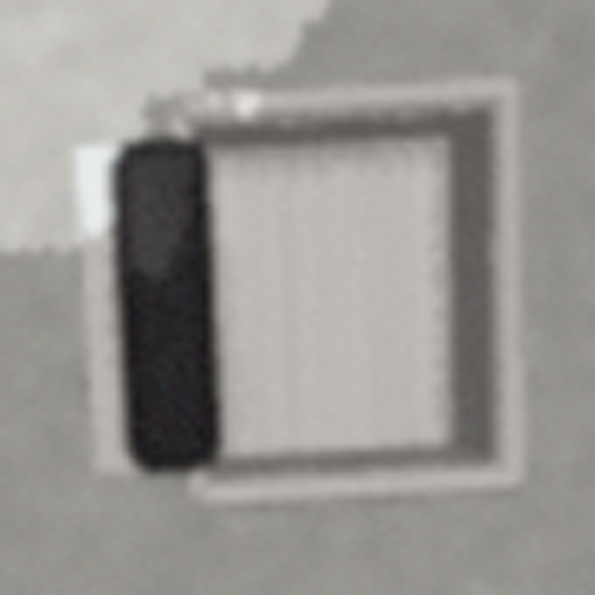

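>>> play_rows:
  increments:
    - [87,18,-38,0,0,0,2]
    - [87,35,-76,0,0,0,2]
    - [87,35,-76,-35,0,0,2]
    - [87,35,-76,-70,0,0,2]
    - [87,35,-76,-105,0,0,2]
    - [87,35,-76,-130,0,0,2]
    - [87,35,-76,-147,0,0,2]
    - [87,35,-76,-147,0,0,2]

```text
time_s: 3.58
tcp_pos: [0.4758, -0.302, 0.0824]
orientation: [0.0, 0.854, -0.521, -0.002]
ft_force: [0.1, 0.2, 0.0]
finger_gap: 0.0868
```

```bash
python3 - <<'E'
from h import *
cv2.imwrite("pics/w3.png",manip.get_image("wrist")[:,:,::-1])
b=manip.get_image("scene")[:,:,::-1]
cv2.imwrite("pics/s3.png",cv2.resize(b[120:300,130:330],None,fx=3.3,fy=3.3,interpolation=cv2.INTER_CUBIC))
s=manip.sense();print(s["tcp_pos"],s["ft_force"],s["orientation"])
E
```

```text
[ 0.47775951 -0.30309933  0.08596083] [1.30844902 0.11335999 1.46709193] [ 1.08785558e-04  8.53698878e-01 -5.20766562e-01  6.33468775e-04]
```

View pics/w3.png

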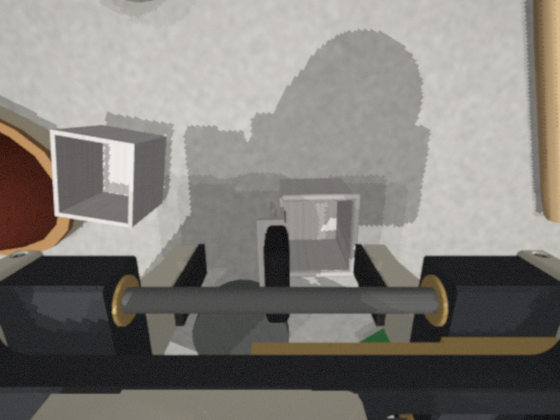

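View pics/s3.png

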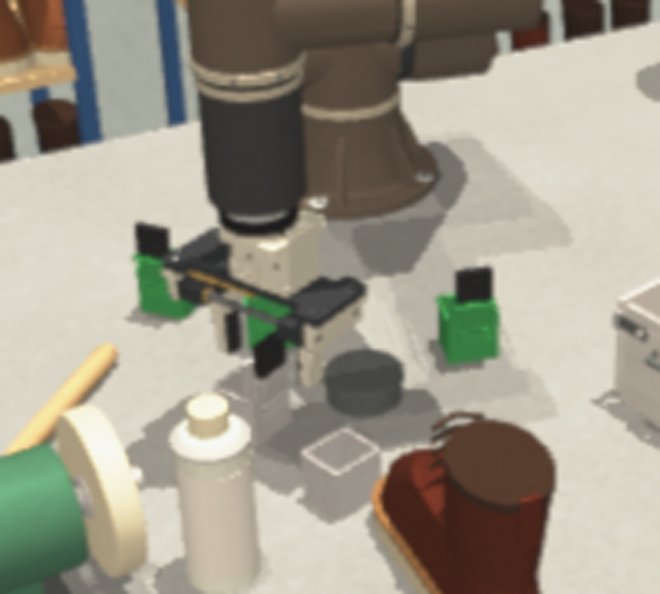

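Both views show the black tab centred between the open fingers, at about (277,270) in the wrist view. Closing now.

>>> play_rows:
  increments:
    - [40,0,0,0,0,0,0]
    - [20,0,0,0,0,0,0]
    - [16,0,0,0,0,0,0]
    - [12,0,0,0,0,0,0]
    - [8,0,0,0,0,0,0]
    - [5,0,0,0,0,0,0]
    - [5,0,0,0,0,0,0]
    - [5,0,0,0,0,0,0]
  grip_force: 40

```text
time_s: 4.35
tcp_pos: [0.4762, -0.3035, 0.0846]
orientation: [-0.0, 0.853, -0.522, 0.0]
ft_force: [-0.4, -0.0, 0.4]
finger_gap: 0.0395
```

>>> play_rows:
  increments:
    - [5,0,0,0,0,0,0]
    - [5,0,0,0,0,0,0]
    - [5,0,0,0,0,0,0]
    - [5,0,0,0,0,0,0]

```text
time_s: 4.68
tcp_pos: [0.4764, -0.3035, 0.0846]
orientation: [-0.0, 0.853, -0.522, 0.0]
ft_force: [1.8, 1.3, 1.8]
finger_gap: 0.0127
```

>>> play_rows:
  increments:
    - [5,0,0,0,0,0,0]
    - [5,0,0,0,0,0,0]
    - [5,0,0,0,0,0,0]
    - [5,0,0,15,0,0,0]
    - [5,0,0,45,0,0,0]
    - [5,0,0,85,0,0,0]
    - [5,0,0,120,0,0,0]
    - [5,0,0,120,0,0,0]

```text
time_s: 5.35
tcp_pos: [0.4797, -0.3052, 0.2123]
orientation: [-0.001, 0.853, -0.521, 0.006]
ft_force: [1.7, -0.2, -1.0]
finger_gap: 0.0121
```

```bash
python3 - <<'E'
from h import *
import pickle
m=manip.camera_model("wrist");a=manip.get_image("wrist")[:,:,::-1]
cv2.imwrite("pics/w4.png",a);pickle.dump(m,open("w4.pkl","wb"))
s=manip.sense();print(s["tcp_pos"],s["ft_force"],s["finger_gap"])
E
```

```text
[ 0.47845467 -0.30429299  0.20879834] [ 0.28371587 -0.53339937 -2.96948951] 0.011609875297015954
```

View pics/w4.png

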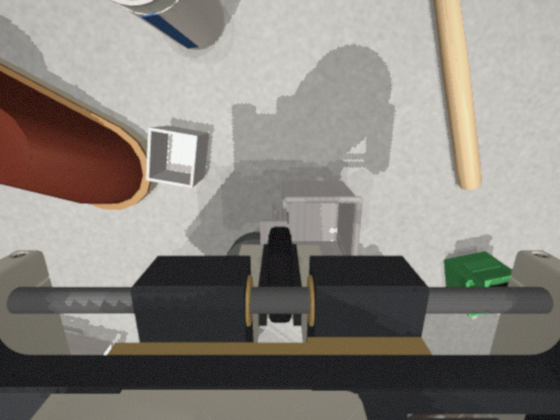

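The cup is held and lifted: gap 12 mm, tab gripped squarely, cup below the fingers at about (320,225). I'll carry it to just outside the near wall and turn it -14.6°.

>>> play_rows:
  increments:
    - [5,0,15,20,0,0,-2]
    - [5,0,45,40,0,0,-4]
    - [5,5,80,45,0,0,-6]
    - [5,12,115,45,0,0,-8]
    - [5,20,150,45,0,0,-10]
    - [5,28,185,45,0,0,-12]
    - [5,36,220,45,0,0,-14]
    - [5,44,255,45,0,0,-14.6]

```text
time_s: 6.07
tcp_pos: [0.5196, -0.0467, 0.2485]
orientation: [0.0, 0.779, -0.627, -0.001]
ft_force: [1.1, -0.0, -1.8]
finger_gap: 0.0116
```

>>> play_rows:
  increments:
    - [5,4,32,0,0,0,0]
    - [5,8,64,0,0,0,0]
    - [5,12,96,0,0,0,0]
    - [5,16,125,0,0,0,0]
    - [5,20,150,0,0,0,0]
    - [5,21,165,0,0,0,0]
    - [5,21,168,0,0,0,0]
    - [5,21,168,0,0,0,0]

```text
time_s: 6.73
tcp_pos: [0.5407, 0.1201, 0.2484]
orientation: [0.001, 0.78, -0.625, -0.0]
ft_force: [-0.4, -0.8, -2.1]
finger_gap: 0.012
```

```bash
python3 - <<'E'
from h import *
import pickle
m=manip.camera_model("wrist");a=manip.get_image("wrist")[:,:,::-1]
cv2.imwrite("pics/w5.png",a);pickle.dump(m,open("w5.pkl","wb"))
L=[]
for k in range(3):
  s=manip.sense();L.append(np.r_[s["tcp_pos"],s["ft_force"]]);print(L[-1].round(4),s["orientation"].round(4))
  if k<2: b=manip.get_image("scene")
cv2.imwrite("pics/s5.png",cv2.resize(b[::,:,::-1][120:300,270:470],None,fx=3.3,fy=3.3,interpolation=cv2.INTER_CUBIC))
E
```

```text
[ 0.5407  0.1193  0.2487  0.1716 -0.5934 -1.5185] [ 8.000e-04  7.802e-01 -6.256e-01 -4.000e-04]
[ 0.5408  0.1188  0.249  -0.0499  0.1837 -1.5819] [ 6.000e-04  7.799e-01 -6.259e-01 -2.000e-04]
[ 0.5409  0.1185  0.2492 -0.6365 -0.1233 -1.6599] [ 4.000e-04  7.797e-01 -6.261e-01 -1.000e-04]
```

View pics/w5.png

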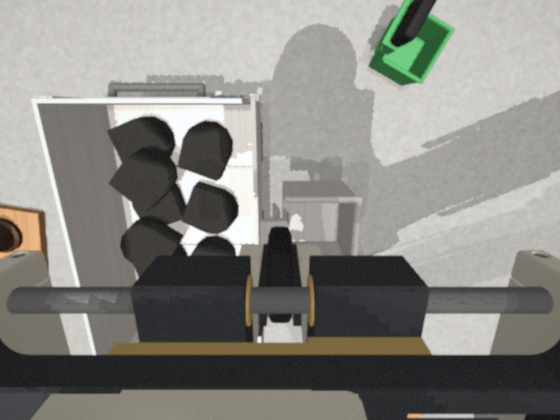

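View pics/s5.png

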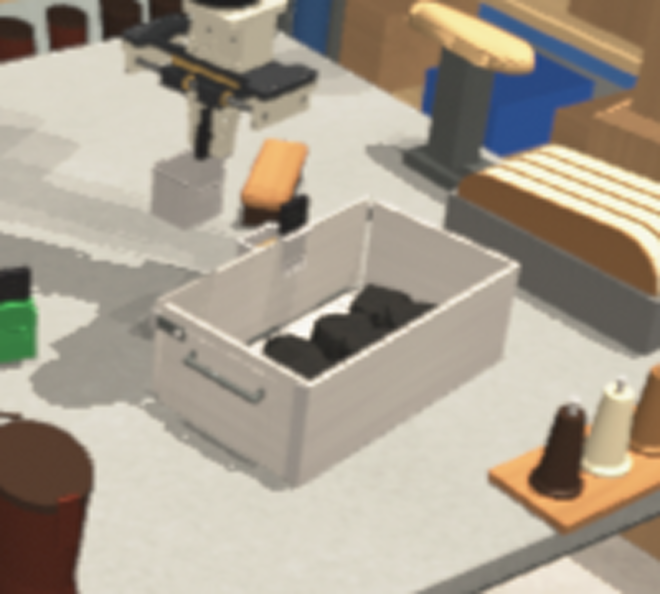

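The cup hangs just outside the wall and parallel to the rim (rim at u≈259 vertical, cup at about (320,220)). I'll descend so the cup's back overlaps the wall while the toe stays about 6 mm above the rim.

>>> play_rows:
  increments:
    - [5,0,0,-15,0,0,0]
    - [5,0,0,-35,0,0,0]
    - [5,0,0,-55,0,0,0]
    - [5,0,0,-67,0,0,0]
    - [5,5,1,-67,0,0,0]
    - [5,10,2,-67,0,0,0]
    - [5,12,2.6,-67,0,0,0]
    - [5,12,2.6,-67,0,0,0]

```text
time_s: 7.55
tcp_pos: [0.5547, 0.1222, 0.1837]
orientation: [-0.001, 0.78, -0.626, 0.001]
ft_force: [0.5, 0.1, -1.1]
finger_gap: 0.012
```

```bash
python3 - <<'E'
from h import *
import pickle
m=manip.camera_model("wrist");a=manip.get_image("wrist")[:,:,::-1]
cv2.imwrite("pics/w6.png",a);pickle.dump(m,open("w6.pkl","wb"))
for k in range(1):
  b=manip.get_image("scene");s=manip.sense();print(s["tcp_pos"].round(4),s["ft_force"].round(2))
cv2.imwrite("pics/s6.png",cv2.resize(b[::,:,::-1][140:280,290:430],None,fx=4.2,fy=4.2,interpolation=cv2.INTER_CUBIC))
cv2.imwrite("pics/z7.png",cv2.resize(a[30:270,180:380],None,fx=2.4,fy=2.4,interpolation=cv2.INTER_CUBIC))
E
```

```text
[0.5538 0.1222 0.1834] [-0.31 -0.91 -1.36]
```

View pics/z7.png

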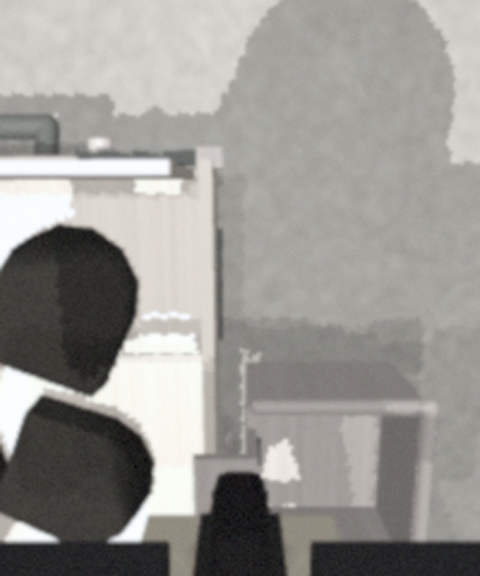

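View pics/s6.png

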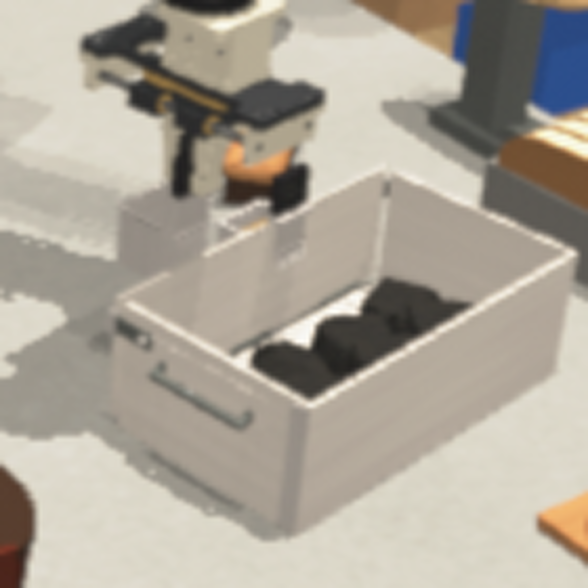

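The gap between rim and cup back is about 8–9 mm, matching the estimate. Now I'll feel for the wall.

>>> play_rows:
  increments:
    - [5,2,0.4,0,0,0,0]
    - [5,4,0.9,0,0,0,0]
    - [5,5,1.1,0,0,0,0]
    - [5,5,1.1,0,0,0,0]

```text
time_s: 7.98
tcp_pos: [0.5585, 0.1234, 0.1827]
orientation: [-0.0, 0.78, -0.626, 0.0]
ft_force: [0.0, -0.2, -2.1]
finger_gap: 0.0119
```

>>> play_rows:
  increments:
    - [5,1,0.2,0,0,0,0]
    - [5,1,0.2,0,0,0,0]

```text
time_s: 8.15
tcp_pos: [0.5593, 0.1235, 0.1825]
orientation: [0.0, 0.78, -0.626, -0.0]
ft_force: [0.1, -0.2, -1.9]
finger_gap: 0.0116
```

>>> play_rows:
  increments:
    - [5,1,0.2,0,0,0,0]
    - [5,1,0.2,0,0,0,0]

```text
time_s: 8.32
tcp_pos: [0.5603, 0.1237, 0.1825]
orientation: [0.0, 0.78, -0.626, 0.0]
ft_force: [0.3, -0.1, -2.3]
finger_gap: 0.0118
```

>>> play_rows:
  increments:
    - [5,1,0.2,0,0,0,0]
    - [5,1,0.2,0,0,0,0]

```text
time_s: 8.48
tcp_pos: [0.5614, 0.1239, 0.1825]
orientation: [0.0, 0.78, -0.626, 0.0]
ft_force: [-0.2, 0.2, -1.3]
finger_gap: 0.0118
```

>>> play_rows:
  increments:
    - [5,1,0.2,0,0,0,0]
    - [5,1,0.2,0,0,0,0]

```text
time_s: 8.65
tcp_pos: [0.5624, 0.1241, 0.1825]
orientation: [0.0, 0.78, -0.626, 0.0]
ft_force: [1.0, -0.0, -2.0]
finger_gap: 0.0121
```

>>> play_rows:
  increments:
    - [5,1,0.2,0,0,0,0]
    - [5,1,0.2,0,0,0,0]

```text
time_s: 8.82
tcp_pos: [0.5634, 0.1243, 0.1826]
orientation: [-0.0, 0.78, -0.626, 0.0]
ft_force: [0.6, 0.2, -1.3]
finger_gap: 0.0118
```

>>> play_rows:
  increments:
    - [5,1,0.2,0,0,0,0]
    - [5,1,0.2,0,0,0,0]

```text
time_s: 8.98
tcp_pos: [0.5644, 0.1245, 0.1825]
orientation: [-0.0, 0.78, -0.626, 0.0]
ft_force: [0.5, -0.5, -2.0]
finger_gap: 0.0117
```

```bash
cat > look.py <<'E'
import sys
from h import *
n=sys.argv[1]
a=manip.get_image("wrist")[:,:,::-1]
cv2.imwrite(f"pics/w{n}.png",a)
cv2.imwrite(f"pics/z{n}.png",cv2.resize(a[70:250,210:350],None,fx=3.3,fy=3.3,interpolation=cv2.INTER_CUBIC))
b=manip.get_image("scene")[:,:,::-1]
cv2.imwrite(f"pics/s{n}.png",cv2.resize(b[140:280,290:430],None,fx=4.2,fy=4.2,interpolation=cv2.INTER_CUBIC))
s=manip.sense();p=s["tcp_pos"];print(p.round(4),s["ft_force"].round(2),s["moment"].round(3),"s",p[0]*.9763+p[1]*.2164,"t",-p[0]*.2164+p[1]*.9763,s["finger_gap"])
E
python3 look.py 8
```

```text
[0.5642 0.1245 0.1825] [-0.25  0.95 -1.63] [ 0.026 -0.022 -0.001] s 0.5778054339768658 t -0.0005968986186654923 0.011795693317653217
```

View pics/z8.png

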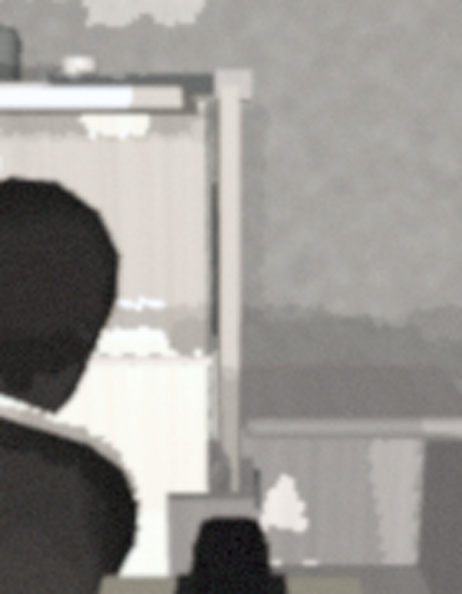

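The zoomed wrist view shows the rim's outer edge at u≈241 and the cup's back at u≈247, so only about 1–2 mm is left. I'll continue in 1 mm steps.

>>> play_rows:
  increments:
    - [5,1,0.2,0,0,0,0]
    - [5,1,0.2,0,0,0,0]

```text
time_s: 9.25
tcp_pos: [0.5647, 0.1245, 0.1824]
orientation: [0.001, 0.78, -0.626, -0.0]
ft_force: [-3.1, 1.0, -0.0]
finger_gap: 0.012
```

>>> play_rows:
  increments:
    - [5,0.7,0.15,0,0,0,0]
    - [5,0.7,0.15,0,0,0,0]

```text
time_s: 9.42
tcp_pos: [0.5651, 0.1245, 0.1823]
orientation: [0.001, 0.78, -0.626, -0.001]
ft_force: [-4.9, -0.1, 0.9]
finger_gap: 0.0119
```

>>> play_rows:
  increments:
    - [5,0.7,0.15,0,0,0,0]
    - [5,0.7,0.15,0,0,0,0]

```text
time_s: 9.58
tcp_pos: [0.5661, 0.1247, 0.1823]
orientation: [0.001, 0.78, -0.626, -0.0]
ft_force: [-4.3, -1.0, 0.1]
finger_gap: 0.012
```

Contact: about 4–5 N on the back at TCP s≈0.578, with the panel just starting to shift. Staying in touch, I'll descend in small steps.

>>> play_rows:
  increments:
    - [5,0,0,-2,0,0,0]
    - [5,0,0,-4,0,0,0]
    - [5,0,0,-4,0,0,0]

```text
time_s: 9.83
tcp_pos: [0.5664, 0.1248, 0.178]
orientation: [0.0, 0.78, -0.626, -0.0]
ft_force: [-2.7, -1.4, -2.5]
finger_gap: 0.0124
```

>>> play_rows:
  increments:
    - [5,0,0,-1.5,0,0,0]
    - [5,0,0,-3,0,0,0]

```text
time_s: 10.0
tcp_pos: [0.5666, 0.1248, 0.1754]
orientation: [0.0, 0.78, -0.626, -0.0]
ft_force: [-3.7, -0.8, 1.0]
finger_gap: 0.0117
```

>>> play_rows:
  increments:
    - [5,0,0,-1,0,0,0]
    - [5,0,0,-2,0,0,0]

```text
time_s: 10.17
tcp_pos: [0.5666, 0.1249, 0.1734]
orientation: [0.0, 0.78, -0.626, -0.0]
ft_force: [-4.8, -0.8, 1.5]
finger_gap: 0.0116
```

>>> play_rows:
  increments:
    - [5,0,0,-1,0,0,0]
    - [5,0,0,-2,0,0,0]

```text
time_s: 10.33
tcp_pos: [0.5666, 0.1249, 0.1715]
orientation: [0.0, 0.78, -0.626, -0.0]
ft_force: [-4.3, -0.8, 1.8]
finger_gap: 0.012
```

>>> play_rows:
  increments:
    - [5,0,0,-1,0,0,0]
    - [5,0,0,-2,0,0,0]

```text
time_s: 10.5
tcp_pos: [0.5666, 0.125, 0.1695]
orientation: [-0.0, 0.78, -0.626, -0.0]
ft_force: [-3.8, 0.5, 1.4]
finger_gap: 0.0118
```

```bash
python3 look.py 9
```

```text
[0.5666 0.125  0.1693] [-3.02 -1.   -2.22] [-0.421  1.513 -0.053] s 0.580249531164502 t -0.0006048561749118081 0.01194321128812446
```

View pics/z9.png

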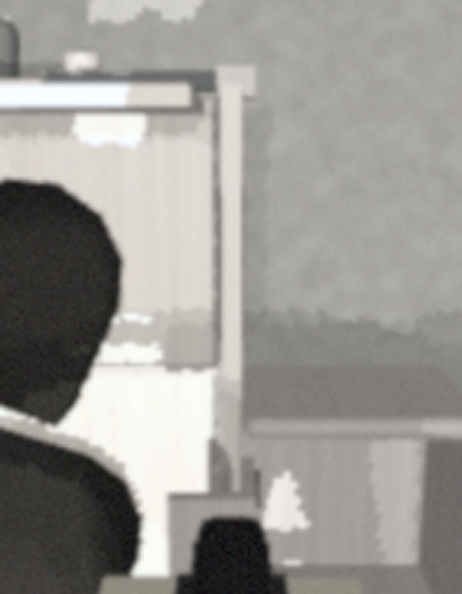

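View pics/s9.png

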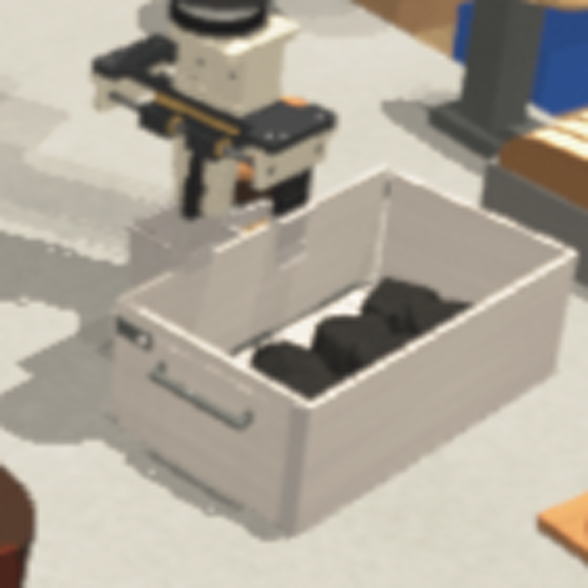

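In the zoom the tongue piece shows inside the rim at about (217,460) with the cup back against the outside. The toe has gone in cleanly, so I continue down.

>>> play_rows:
  increments:
    - [5,0,0,-1,0,0,0]
    - [5,0,0,-2,0,0,0]
    - [5,0,0,-3,0,0,0]

```text
time_s: 10.85
tcp_pos: [0.5669, 0.125, 0.1668]
orientation: [-0.0, 0.78, -0.626, 0.0]
ft_force: [-4.9, -0.8, 5.8]
finger_gap: 0.0118
```

>>> play_rows:
  increments:
    - [5,0,0,-1,0,0,0]
    - [5,0,0,-2,0,0,0]
    - [5,0,0,-3,0,0,0]

```text
time_s: 11.1
tcp_pos: [0.5671, 0.125, 0.1645]
orientation: [-0.0, 0.78, -0.626, 0.0]
ft_force: [-5.4, -0.8, 7.1]
finger_gap: 0.0117
```

>>> play_rows:
  increments:
    - [5,0,0,-1,0,0,0]
    - [5,0,0,-2,0,0,0]
    - [5,0,0,-3,0,0,0]

```text
time_s: 11.35
tcp_pos: [0.5672, 0.125, 0.1619]
orientation: [-0.001, 0.78, -0.626, 0.001]
ft_force: [-6.7, -1.1, 10.6]
finger_gap: 0.0117
```

>>> play_rows:
  increments:
    - [5,0,0,-1,0,0,0]
    - [5,0,0,-2,0,0,0]
    - [5,0,0,-3,0,0,0]

```text
time_s: 11.6
tcp_pos: [0.5676, 0.125, 0.1598]
orientation: [-0.001, 0.78, -0.625, 0.001]
ft_force: [-8.5, -0.4, 19.8]
finger_gap: 0.0117
```

The push is now about 20 N and the side force 8 N. I'll ease back off the wall a touch and look.

>>> play_rows:
  increments:
    - [5,-0.6,-0.1,0.6,0,0,0]
    - [5,-0.6,-0.1,0.6,0,0,0]

```text
time_s: 11.77
tcp_pos: [0.5673, 0.125, 0.1598]
orientation: [-0.001, 0.78, -0.626, 0.001]
ft_force: [-3.3, -3.1, 9.5]
finger_gap: 0.012
```

```bash
python3 look.py 10
```

```text
[0.5673 0.1249 0.1598] [-3.65 -1.19  9.81] [-0.777  2.028 -0.066] s 0.5808678281019143 t -0.000772321962875383 0.011492871970568794
```

View pics/z10.png

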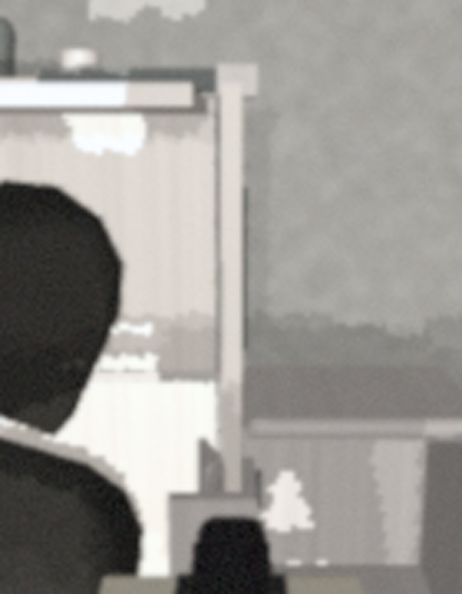

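View pics/s10.png

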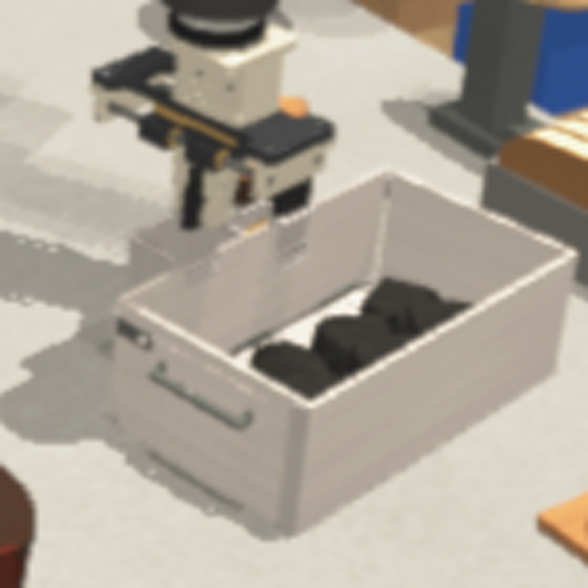

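The tongue shows deflected on the inside at about (205,470) and the cup is outside. The force relaxed to 10 N. I'll continue gently in roughly 1 mm steps.

>>> play_rows:
  increments:
    - [5,0,0,-0.5,0,0,0]
    - [5,0,0,-1,0,0,0]
    - [5,0,0,-1,0,0,0]

```text
time_s: 12.12
tcp_pos: [0.5675, 0.125, 0.1597]
orientation: [-0.001, 0.78, -0.625, 0.001]
ft_force: [-6.9, -1.4, 15.3]
finger_gap: 0.0116
```

>>> play_rows:
  increments:
    - [5,0,0,-0.5,0,0,0]
    - [5,0,0,-1,0,0,0]
    - [5,0,0,-1,0,0,0]

```text
time_s: 12.37
tcp_pos: [0.5674, 0.125, 0.1587]
orientation: [-0.001, 0.78, -0.625, 0.001]
ft_force: [-6.0, -0.9, 12.2]
finger_gap: 0.0115
```

>>> play_rows:
  increments:
    - [5,0,0,-0.5,0,0,0]
    - [5,0,0,-1,0,0,0]
    - [5,0,0,-1,0,0,0]

```text
time_s: 12.62
tcp_pos: [0.5674, 0.125, 0.1572]
orientation: [-0.001, 0.78, -0.626, 0.001]
ft_force: [-4.6, -1.3, 11.5]
finger_gap: 0.012
```

It is sliding on at a steady ~12 N. Continuing.

>>> play_rows:
  increments:
    - [5,0,0,-1,0,0,0]
    - [5,0,0,-2,0,0,0]
    - [5,0,0,-3,0,0,0]
    - [5,0,0,-4,0,0,0]

```text
time_s: 12.95
tcp_pos: [0.5674, 0.1251, 0.1532]
orientation: [-0.001, 0.78, -0.626, 0.001]
ft_force: [-4.9, -0.6, 13.2]
finger_gap: 0.0115
```

>>> play_rows:
  increments:
    - [5,0,0,-1,0,0,0]
    - [5,0,0,-2,0,0,0]
    - [5,0,0,-3,0,0,0]
    - [5,0,0,-4,0,0,0]

```text
time_s: 13.28
tcp_pos: [0.5674, 0.1251, 0.1491]
orientation: [-0.001, 0.78, -0.626, 0.001]
ft_force: [-4.8, -1.7, 12.5]
finger_gap: 0.0117
```

>>> play_rows:
  increments:
    - [5,0,0,-1,0,0,0]
    - [5,0,0,-2,0,0,0]
    - [5,0,0,-3,0,0,0]
    - [5,0,0,-4,0,0,0]

```text
time_s: 13.62
tcp_pos: [0.5674, 0.1251, 0.1451]
orientation: [-0.001, 0.78, -0.626, 0.001]
ft_force: [-5.4, -0.6, 11.1]
finger_gap: 0.0116
```

```bash
python3 look.py 11
```

```text
[0.5673 0.1251 0.1449] [-4.42 -1.17  9.73] [-0.572  2.287 -0.064] s 0.5809149304777521 t -0.0006216649100742044 0.011808825340680746
```

View pics/z11.png

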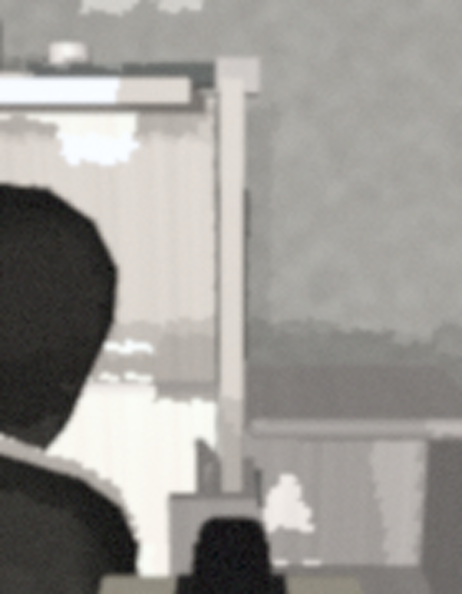

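The clip is straddling the rim, cup outside and tongue inside. About 15 mm remain.

>>> play_rows:
  increments:
    - [5,0,0,-1,0,0,0]
    - [5,0,0,-2,0,0,0]
    - [5,0,0,-3,0,0,0]
    - [5,0,0,-4,0,0,0]
    - [5,0,0,-5,0,0,0]
    - [5,0,0,-6,0,0,0]

```text
time_s: 14.22
tcp_pos: [0.5673, 0.1251, 0.1391]
orientation: [-0.001, 0.78, -0.626, 0.001]
ft_force: [-5.6, -0.7, 12.1]
finger_gap: 0.0121
```

>>> play_rows:
  increments:
    - [5,0,0,-1,0,0,0]
    - [5,0,0,-2,0,0,0]
    - [5,0,0,-3,0,0,0]
    - [5,0,0,-4,0,0,0]

```text
time_s: 14.55
tcp_pos: [0.5673, 0.1252, 0.1351]
orientation: [-0.001, 0.78, -0.626, 0.001]
ft_force: [-5.2, -0.7, 13.1]
finger_gap: 0.0117
```

>>> play_rows:
  increments:
    - [5,0,0,-0.7,0,0,0]
    - [5,0,0,-1.4,0,0,0]
    - [5,0,0,-2,0,0,0]

```text
time_s: 14.8
tcp_pos: [0.5673, 0.1252, 0.133]
orientation: [-0.001, 0.78, -0.626, 0.001]
ft_force: [-4.3, -1.6, 11.5]
finger_gap: 0.0118
```

>>> play_rows:
  increments:
    - [5,0,0,-0.5,0,0,0]
    - [5,0,0,-1,0,0,0]

```text
time_s: 14.97
tcp_pos: [0.5673, 0.1252, 0.132]
orientation: [-0.001, 0.78, -0.626, 0.001]
ft_force: [-4.7, -1.1, 12.2]
finger_gap: 0.0117
```

>>> play_rows:
  increments:
    - [5,0,0,-0.5,0,0,0]
    - [5,0,0,-1,0,0,0]

```text
time_s: 15.13
tcp_pos: [0.5673, 0.1252, 0.131]
orientation: [-0.001, 0.78, -0.626, 0.001]
ft_force: [-5.1, -1.6, 11.5]
finger_gap: 0.0116
```

>>> play_rows:
  increments:
    - [5,0,0,-0.5,0,0,0]
    - [5,0,0,-0.5,0,0,0]

```text
time_s: 15.3
tcp_pos: [0.5673, 0.1252, 0.1304]
orientation: [-0.001, 0.78, -0.626, 0.001]
ft_force: [-4.7, -1.5, 10.7]
finger_gap: 0.0117
```

>>> play_rows:
  increments:
    - [5,0,0,-0.5,0,0,0]
    - [5,0,0,-0.5,0,0,0]

```text
time_s: 15.47
tcp_pos: [0.5673, 0.1252, 0.1299]
orientation: [-0.001, 0.78, -0.626, 0.001]
ft_force: [-5.1, -0.9, 11.2]
finger_gap: 0.012
```

>>> play_rows:
  increments:
    - [5,0,0,-0.5,0,0,0]
    - [5,0,0,-0.5,0,0,0]

```text
time_s: 15.63
tcp_pos: [0.5673, 0.1252, 0.1294]
orientation: [-0.001, 0.78, -0.626, 0.001]
ft_force: [-4.8, -1.1, 11.6]
finger_gap: 0.0119
```

>>> play_rows:
  increments:
    - [5,0,0,-0.5,0,0,0]
    - [5,0,0,-0.5,0,0,0]

```text
time_s: 15.8
tcp_pos: [0.5673, 0.1252, 0.1289]
orientation: [-0.001, 0.78, -0.626, 0.001]
ft_force: [-5.5, -1.8, 11.7]
finger_gap: 0.0119
```

>>> play_rows:
  increments:
    - [5,0,0,-0.4,0,0,0]
    - [5,0,0,-0.4,0,0,0]

```text
time_s: 15.97
tcp_pos: [0.5673, 0.1252, 0.1288]
orientation: [-0.001, 0.78, -0.625, 0.001]
ft_force: [-5.5, -0.9, 13.2]
finger_gap: 0.0117
```

>>> play_rows:
  increments:
    - [5,0,0,-0.5,0,0,0]
    - [5,0,0,-0.5,0,0,0]

```text
time_s: 16.13
tcp_pos: [0.5673, 0.1251, 0.1288]
orientation: [-0.001, 0.78, -0.625, 0.001]
ft_force: [-7.4, -0.9, 16.0]
finger_gap: 0.0117
```

>>> play_rows:
  increments:
    - [5,0,0,-0.4,0,0,0]
    - [5,0,0,-0.4,0,0,0]

```text
time_s: 16.3
tcp_pos: [0.5674, 0.1252, 0.1287]
orientation: [-0.001, 0.78, -0.625, 0.001]
ft_force: [-9.1, -1.3, 19.7]
finger_gap: 0.0117
```

A firm stop at TCP z 0.1288, against 0.1296 predicted: the height stays put while the force climbs to 20 N. I'll relieve the push and check before letting go.

>>> play_rows:
  increments:
    - [5,-0.4,0,1,0,0,0]
    - [5,-0.4,0,1,0,0,0]

```text
time_s: 16.47
tcp_pos: [0.567, 0.1251, 0.1288]
orientation: [-0.001, 0.78, -0.626, 0.001]
ft_force: [-5.3, -1.5, 11.5]
finger_gap: 0.0116
```

```bash
python3 look.py 12
```

```text
[0.567  0.1251 0.1288] [-4.92 -1.68 12.63] [-0.645  2.432 -0.109] s 0.580624379157047 t -0.0005442956468281884 0.011945311931163908
```

View pics/s12.png

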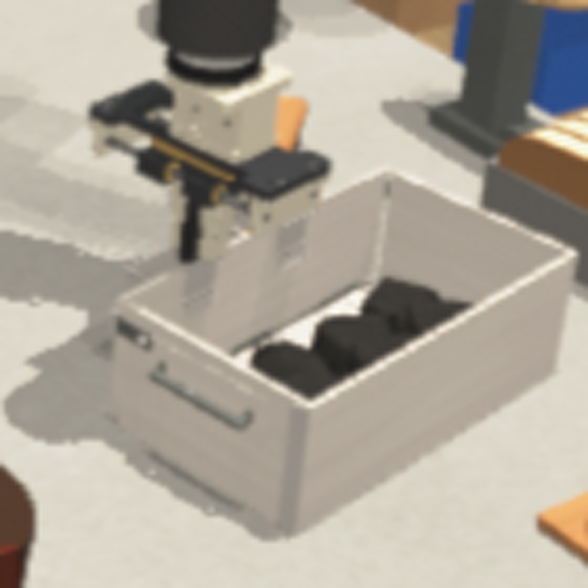

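View pics/z12.png

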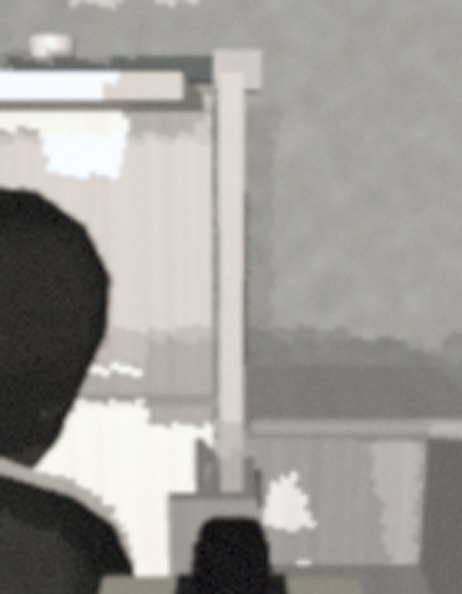

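The tongue shows inside at about (198,290) in the scene zoom, in line with the neighbour's at (290,243). I'll relieve the remaining load, open and retreat upwards.

>>> play_rows:
  increments:
    - [5,-0.4,0,0.8,0,0,0]
    - [5,-0.4,0,0.8,0,0,0]
    - [15,-0.4,0,0.8,0,0,0]
    - [20,-0.4,0,0.8,0,0,0]
    - [30,-0.4,0,0.8,0,0,0]
    - [45,-0.4,0,0.8,0,0,0]
    - [45,-0.4,0,0.8,0,0,0]
    - [45,-0.4,0,0.8,0,0,0]

```text
time_s: 17.23
tcp_pos: [0.5653, 0.125, 0.1275]
orientation: [-0.0, 0.78, -0.626, 0.0]
ft_force: [-0.8, 0.6, -0.1]
finger_gap: 0.0412
```

```bash
python3 look.py 13
```

```text
[0.5653 0.1249 0.1276] [ 0.25 -0.45 -0.2 ] [ 0.11  -0.008 -0.065] s 0.5789071657126564 t -0.000384193027791635 0.04413983695155619
```

View pics/w13.png

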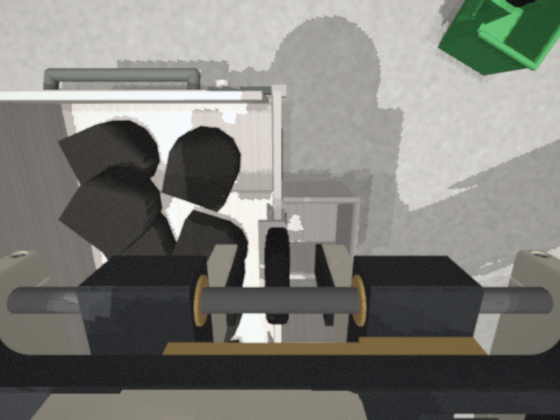

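Both fingers are clear of the tab (tab at (276,270), fingers at 235 and 325). Retreating.

>>> play_rows:
  increments:
    - [45,0,0,10,0,0,0]
    - [45,0,0,30,0,0,0]
    - [45,0,0,60,0,0,0]
    - [45,0,0,95,0,0,0]
    - [45,0,0,130,0,0,0]
    - [45,0,-30,130,0,0,0]
    - [45,0,-70,130,0,0,0]
    - [45,0,-110,130,0,0,0]

```text
time_s: 18.0
tcp_pos: [0.5653, 0.0145, 0.2594]
orientation: [-0.001, 0.781, -0.625, 0.001]
ft_force: [0.5, -0.3, -0.6]
finger_gap: 0.0451
```

>>> play_rows:
  increments:
    - [45,-20,-20,0,0,0,0]
    - [45,-40,-20,0,0,0,0]
    - [45,-40,-20,0,0,0,0]
    - [45,-40,-20,0,0,0,0]

```text
time_s: 18.33
tcp_pos: [0.5249, -0.0056, 0.2591]
orientation: [-0.001, 0.78, -0.626, 0.001]
ft_force: [-0.2, 1.0, 0.0]
finger_gap: 0.045
```

```bash
python3 - <<'E'
from h import *
import pickle
m=manip.camera_model("wrist");a=manip.get_image("wrist")[:,:,::-1]
cv2.imwrite("pics/w14.png",a);pickle.dump(m,open("w14.pkl","wb"))
b=manip.get_image("scene")[:,:,::-1]
cv2.imwrite("pics/s14.png",cv2.resize(b[150:290,290:430],None,fx=4.2,fy=4.2,interpolation=cv2.INTER_CUBIC))
t=manip.get_image("top")[:,:,::-1]
cv2.imwrite("pics/t14.png",t)
cv2.imwrite("pics/zt14.png",cv2.resize(t[110:215,125:265],None,fx=5.5,fy=5.5,interpolation=cv2.INTER_CUBIC))
E
```

```text
(no output)
```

View pics/w14.png

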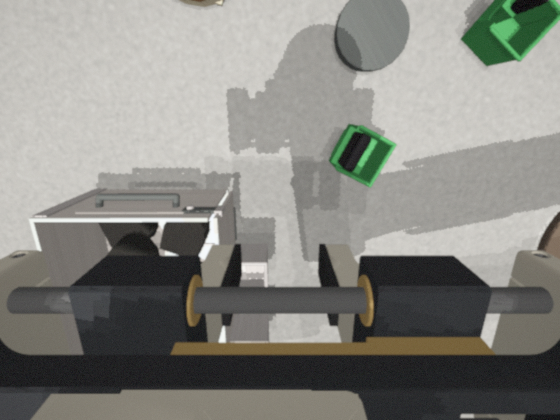

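View pics/s14.png

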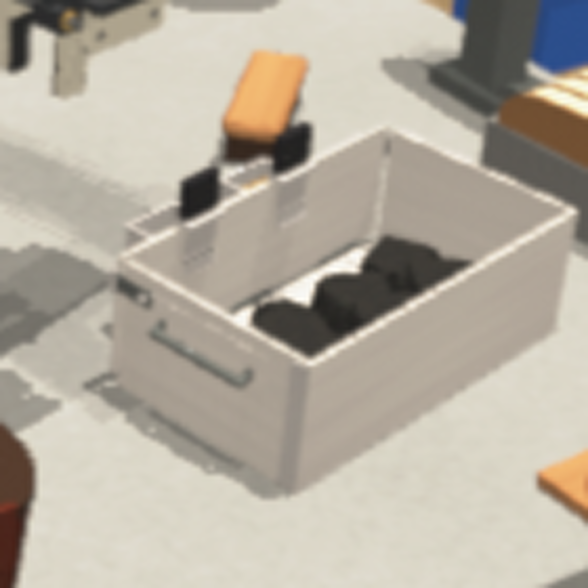

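View pics/zt14.png

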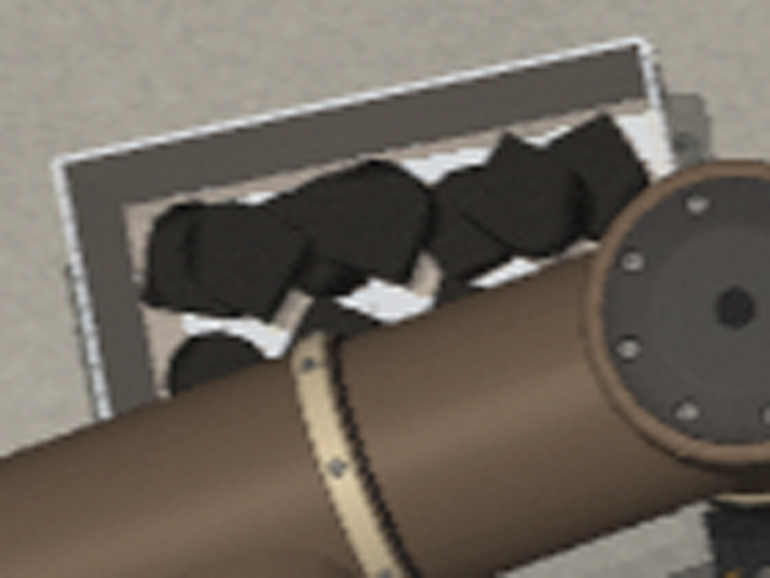

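The scene zoom shows the empty cup hung outside the near wall. Its tab top at (200,170) and the neighbour's at (293,125) lie on a line parallel to the rim, so both sit at the same height. The tote's far corners in the top view haven't moved, and the gripper is clear. Handing in.

```bash
python3 - <<'E'
from cell import manip
print(manip.hand_in())
E
```

```text
the job is handed in; nothing more can be done
None
```

The empty cup is hung on the outside of the tote's near wall, about 73 mm to the -y side of the rim's middle, and I've handed the job in. It reported no verdict.

**What I did:** I pinched the tab and carried the cup to the wall. I felt for the wall with the cup's back, and touched it at about 3–5 N. I then pressed the clip down in small steps. Entry peaked near 21 N of push, above the stated 4–15 N, so I eased back once there. Sliding took about 12 N.

**Last checks:**
- **Seating:** The cup came to a firm stop at 20 N within 1 mm of the height I had predicted. After release, its tab top was level with the full cup's, with the tongue inside and the cup outside.
- **Straightness:** The rim and the cup's back looked parallel in the wrist pictures.
- **Tote and full cup:** The tote's far corners are where they were at the start. I saw no sign that the full cup had moved, but I did not re-measure it.
- **Other objects:** I never touched any, but I didn't measure them again at the end.
- **Panel position:** The near wall ended about 5 mm inwards of square. That puts the seat at roughly +5 mm, inside the ±9 mm limit.
- **Not fully checked:** In the last top view the arm hid the near rim, and the gripper blocked most of the wrist view. The final check of the cup therefore rests on the scene camera and the forces I felt.

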